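Tighten and line up the castle nut on a mould clamp

TASK

One of the two plaster-mould clamps has no cotter pin in its castle nut yet. Tighten that nut clockwise, and once it is tight turn it a little further until its yellow-painted slots line up with the cotter hole through the stud, which runs along the red line on the stud's end, then let go. Leave the other nut, with the brass pin through it, as it is.

Things in the scene. Friction and masses are not known exactly. Their poses are not given: they have to be found in the camera images.
- castle_nut (a joint): Angle (rad) of the steel castle nut to tighten, on the clamp with the BLUE strap; grows clockwise seen from above. Tight from 0 up; starts loose at -0.6 to -0.35. Steady friction 0.3 N m, stays where left, does not rise or sink. Hexagon 46 mm across flats, underside 94 mm and top 130 mm above the table: 24 mm plain hexagon, then six 12 mm prongs over the corners, a slot over each flat.
- castle_nut_top (a point): Centre of that nut's top, on its axis, 130 mm above the table; axes turn with the nut, z up. The one pair of yellow-painted slots (and yellow-striped flats) lies at its +x and -x; further flats every 60 degrees. Below it a fixed washer 62 mm wide, top at 94 mm, strap 50 x 130 mm, top at 90 mm, and plaster mould 160 x 110 mm, top at 80 mm. Clear for 100 mm around.
- stud: Fixed dark stud inside that nut, 29 mm wide; origin at the centre of its upper end, 133 mm above the table. The cotter hole crosses it along its x axis (either way), shown by a red line over its end. The yellow slots meet it after a clockwise turn of 0.6 to 1.35 rad from the start (nut angle 0.25 to 0.75), always past tight; nothing stops the nut there.
- pinned_nut (a joint): Angle (rad) of the like nut, same size and height, on the other clamp (GREEN strap), tightened already (0.5) and with a brass ring-headed pin through its slots. It can turn, but is to be left as it is.

How it is judged:
On the way:
1. the nut on the blue clamp has been turned clockwise until tight (value of joint castle_nut above 0 rad).
At the end, for the whole second after the job is handed in: The castle nut on the blue clamp is past tight (angle above 0.05 rad) and at rest, with its yellow slots within 10 degrees of the cotter hole's direction (value of joint castle_nut above 0.05 rad and angle between the x axis of castle_nut_top and the x axis of stud, either way round below 0.175 rad and velocity of joint castle_nut between -0.05 and 0.05 rad/s); the robot touches nothing.
It fails at once if the pinned nut on the green clamp is turned by more than about 0.1 rad (6 degrees) (value of joint pinned_nut above 0.6 rad or value of joint pinned_nut below 0.4 rad).
It also fails if it takes over 32 s, if anything falls off the work surface, if the arm or the gripper's body presses on something with over 40 N, if the wrist force passes 120 N, or if a joint passes its speed limit or range.

ROBOT

A 6-joint arm with a two-finger parallel gripper is mounted at the origin on the work surface. World frame = base frame: x ahead of the robot, y to its left, z up, the work surface at z = 0. Lengths are in m, angles in rad, forces in N, time in s.
With the tool pointing down it reaches from about 0.25 to 0.725 m from the base axis. Payload 4 kg.
Tool frame: the origin (TCP) lies midway between the tips of the shut fingers; the grasp point (between the pads) lies grip_point_offset behind it (grip_point_offset is the distance from the TCP to the grasp point, in m); z points along the fingers, y is the line along which they close (so a half turn about z gives the same grasp; the last joint's range is limited). The gripper opens to 85 mm and grips with 20 to 120 N. Pads are 22 mm wide; open, the fingers measure 114 mm over their backs; the gripper's body (76 mm by 85 mm) begins 54 mm behind the grasp point. The pads swing forward as they close: fully open they stand 13 mm farther back than shut.
Start: joints at [-1.111, 0.241, 0.005, 1.335, 0, 1.571], TCP at [0.222, -0.448, 0.204] pointing down, gripper open.
Joint ranges: [-2.72, 2.72], [-1.05, 1.87], [-1.09, 1.28], [-1.99, 2.15], [-1.42, 1.44], [-3.14, 3.14]. Speed limits (rad/s): [2.79, 2.79, 3.14, 3.14, 3.14, 3.14].

INTERFACE

Orientations are given as a unit quaternion [x, y, z, w].
In Python, from workcell import * gives the robot as it stands. The module is installed in compiled form; this text tells all that it offers.
- The arm moves only by the tool arm_command, never from a script. Its arguments are lists of equal length, an entry for each row: "slide": the shift along the tool's x, y, z in cm, a list of three; "spin": the turn about the tool's z in degrees. A call has exactly 5 rows; each row is the pose to reach, as a shift and turn from the pose commanded when the call began, along the tool's axes at that moment; what a row does not reach only later rows make up. A row lasts 1/8 s, in which the tool goes at most 62.5 mm and 10.7 degrees, less where a joint would pass 70% of its speed; a pose out of reach is approached as far as the arm can. A call with a gripper value outside its range is refused whole. "jaw" is the finger opening in cm, from 0 to 8.54, set as the call begins (left out, the last holds). The fingers move at their own pace and stop on an object; the grip force is fixed at half the most. Time passes only in rows, so rows that repeat a pose let the fingers close, or fill a call up. It gives the time, the measured TCP pose, the force, the opening and the grip force at its end, in the units of the state.
- get_obs(): the state, without advancing time (a new reading comes with each control period).
- camera(name): name is "side" or "top"; returns a dict with "pixels" (400x640x3 uint8, red, green, blue), "range_z" (400x640 float32, m along the optical axis (not along the pixel's ray), 0 where there is no reading), "intrinsics" (3x3 intrinsics, pixels), "k1" (the pictures are not rectified: a ray, as slopes to the right and down, at radius r is drawn at 1 + k1 r^2 times it, then the intrinsics apply), "rvec" (rotation vector, rad) and "tvec" (3), from world to camera coordinates, as OpenCV has them. Camera axes: x right, y down, z forward; pixel columns grow to the right and rows downward; lengths in m; the calibration is good to about 2 mm. A picture is of the moment at which its call begins.
- job_done(): hands the job in; it is judged then, once.
Trained networks look in a picture, given as the dict that the camera call returned (one of the last four; its "shot" number tells which), for a name from the list of things; names that differ only in an ending like _2 or _b are one class to them, and where a whole thing is asked for, a point or a joint stands for the part that bears it (a point fixed in the world has none). Each returns a list of dicts, best first, with "confidence" (0 to 1); they miss things now and then, are a little off and sometimes report something else, mostly with a low value. They report only what shows in the picture. A call takes as long as a camera call.
- recognise(picture, thing): "centre" ([column, row] in pixels, amid what is visible of it).
- landmark_of(picture, thing): "centre" ([column, row] in pixels: a listed point, or the origin of a listed thing).
The state is a dict: "clock": time; "joint_pos": joint angles; "joint_vel": joint speeds; "tau": joint torques, N m; "eef_pos": TCP position; "tool_rot": TCP orientation; "ft_force": force on the tool from outside, world axes, zero at the start; "ft_torque": the same for the moment, N m; "grip_width": finger opening in m; "grasp_force": force on a finger pad.
Only numpy, scipy, OpenCV 4.12 (cv2) and the standard library are available. Lean on these libraries where they do the work, as an engineer would, in place of code of your own. Each camera call takes 0.05 s, during which the arm holds its last target. There are 200 camera calls.

## Working session

There is one attempt and no reset: what is moved stays moved. The work goes in short steps, Python scripts to look and compute and a tool call to move; the robot and the scene stay as the last step left them, time stands still between calls to the robot, and variables do not carry over. Pictures are saved under pics/ and viewed, at most 10 in all, crops included, and the job is handed in when it is done.

Besides the shell and the picture viewer there is one more tool, called after "Request:" as name(argument=value, ...) on one line, values as JSON. arm_command: Moves the arm, as the interface text tells. Its arguments: {"type":"object","properties":{"slide":{"type":"array","items":{"type":"array","items":{"type":"number"}}},"spin":{"type":"array","items":{"type":"number"}},"jaw":{"type":"number"}},"required":["slide","spin"]}

```bash
mkdir -p pics; cat > h.py <<'E'
from workcell import *
import numpy as np, cv2
from scipy.spatial.transform import Rotation as R
def ray(c,px):
    K=c["intrinsics"];d=np.array([(px[0]-K[0,2])/K[0,0],(px[1]-K[1,2])/K[1,1]]);u=d.copy()
    for _ in range(20): u=d/(1+c["k1"]*(u@u))
    Rm=cv2.Rodrigues(np.array(c["rvec"],float))[0];return -Rm.T@np.ravel(c["tvec"]),Rm.T@np.array([*u,1])
def atz(c,px,z):
    o,d=ray(c,px);return o+d*(z-o[2])/d[2]
def proj(c,P):
    Rm=cv2.Rodrigues(np.array(c["rvec"],float))[0];q=Rm@np.array(P)+np.ravel(c["tvec"]);u=q[:2]/q[2];u=u*(1+c["k1"]*(u@u));K=c["intrinsics"]
    return np.array([K[0,0]*u[0]+K[0,2],K[1,1]*u[1]+K[1,2]])
E
python3 - <<'E'
from h import *
o=get_obs();print({k:np.round(v,3) for k,v in o.items()});print([ (k,v) for k,v in globals().items() if k=='grip_point_offset'])
for n in("top","side"):
    c=camera(n);cv2.imwrite(f"pics/{n}1.png",c["pixels"][:,:,::-1])
    print(n,c["k1"],c["intrinsics"][0],ray(c,(320,200)))
    for t,z in(("castle_nut_top",.13),("stud",.133)):
        for r in landmark_of(c,t): print(t,r,atz(c,r["centre"],z))
    for t in("castle_nut","pinned_nut"):print(t,recognise(c,t))
E
```

```text
{'clock': np.float64(0.0), 'joint_pos': array([-1.111,  0.241,  0.004,  1.335, -0.   ,  1.571]), 'joint_vel': array([ 0.002,  0.002,  0.   , -0.001, -0.002, -0.   ]), 'tau': array([ 1.0000e-03, -3.7232e+01,  2.5241e+01,  1.7000e-02,  0.0000e+00,
       -0.0000e+00]), 'eef_pos': array([ 0.222, -0.447,  0.203]), 'tool_rot': array([ 0.974,  0.228, -0.   , -0.001]), 'ft_force': array([0.828, 0.836, 0.065]), 'ft_torque': array([ 0.002,  0.002, -0.049]), 'grasp_force': np.float64(0.0), 'grip_width': np.float64(0.085)}
[('grip_point_offset', 0.0187)]
top 0.015366266893445361 [453.68512133   0.         321.34698083] (array([0.41275503, 0.00395953, 0.87738402]), array([ 0.19199325, -0.02058821, -0.98118694]))
castle_nut_top {'centre': [206.1, 185.6], 'confidence': 0.6} [0.58607298 0.17911905 0.13      ]
castle_nut_top {'centre': [203.1, 185.9], 'confidence': 0.19} [0.58561555 0.18410137 0.13      ]
stud {'centre': [206.1, 182.8], 'confidence': 0.48} [0.59018644 0.17856979 0.133     ]
castle_nut [{'centre': [209.6, 192.7], 'confidence': 0.67}]
pinned_nut [{'centre': [384.8, 192.2], 'confidence': 0.59}]
side -0.03157635397760967 [371.23031469   0.         318.23896297] (array([ 0.3989423 , -0.40789006,  0.68379661]), array([ 0.17943678,  0.60200921, -0.77810541]))
castle_nut_top {'centre': [323.2, 143.8], 'confidence': 0.77} [0.57818395 0.16981914 0.13      ]
stud {'centre': [323.5, 142.6], 'confidence': 0.63} [0.57894813 0.17017002 0.133     ]
castle_nut [{'centre': [323.9, 153.9], 'confidence': 0.79}]
pinned_nut [{'centre': [371.3, 270.9], 'confidence': 0.95}, {'centre': [321.9, 153.0], 'confidence': 0.66}]
```

```bash
python3 - <<'E'
import cv2,numpy as np
t=cv2.imread("pics/top1.png");s=cv2.imread("pics/side1.png")
a=cv2.resize(t[150:220,170:250],(800,700),interpolation=cv2.INTER_CUBIC)[:600]
b=cv2.resize(s[110:185,280:370],(720,600),interpolation=cv2.INTER_CUBIC)
cv2.imwrite("pics/a.png",a);cv2.imwrite("pics/b.png",b)
E
```

```text
(no output)
```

View pics/top1.png

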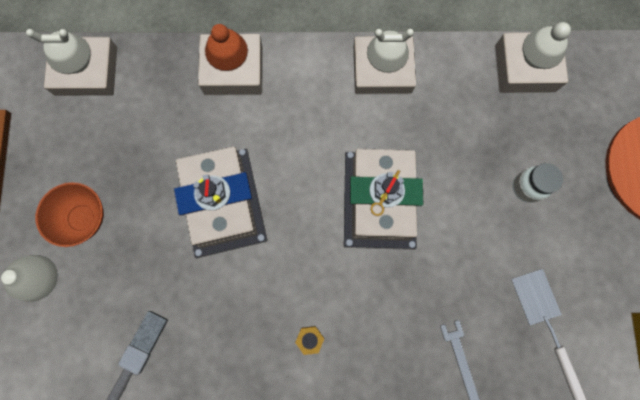

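View pics/a.png

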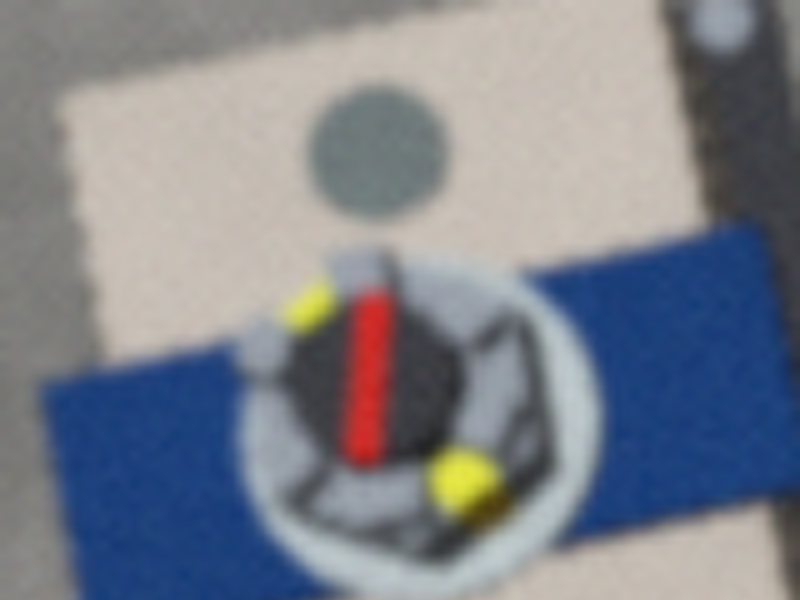

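View pics/b.png

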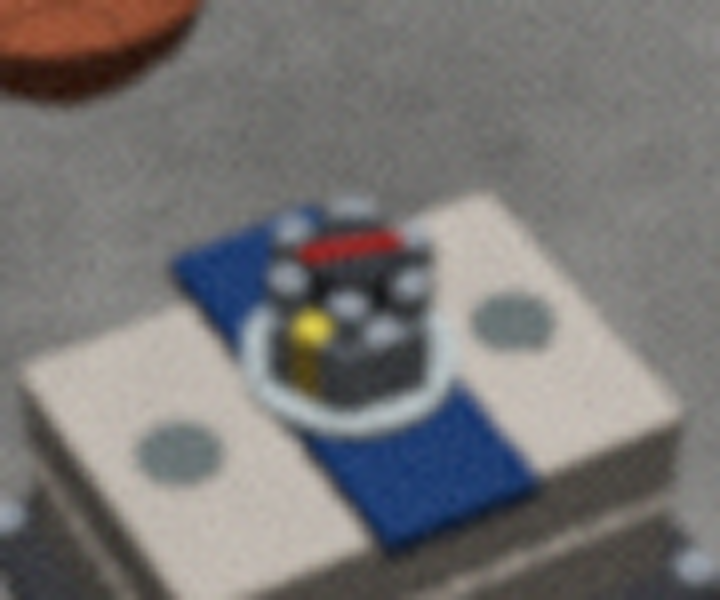

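```bash
cat > ang.py <<'E'
from h import *
def measure(n,box,zr=.133,zy=.118,tag=None):
    c=camera(n);p=c["pixels"].astype(int);x0,x1,y0,y1=box
    if tag: cv2.imwrite(f"pics/{tag}.png",cv2.resize(c["pixels"][y0:y1,x0:x1,::-1],None,fx=7,fy=7,interpolation=cv2.INTER_CUBIC))
    m=np.zeros(p.shape[:2],bool);m[y0:y1,x0:x1]=1
    r,g,b=p[...,0],p[...,1],p[...,2]
    red=np.argwhere(m&(r>110)&(r>2*g)&(r>2*b))[:,::-1];w=np.array([atz(c,q,zr)[:2] for q in red])
    ce=w.mean(0);e=np.linalg.eigh(np.cov((w-ce).T))[1][:,1]
    print(n,"red n",len(red),"centre",ce.round(4),"ang",np.degrees(np.arctan2(e[1],e[0]))%180, "len",np.ptp((w-ce)@e))
    ym=(m&(r>120)&(g>110)&(b<0.5*g)).astype(np.uint8)
    k,_,st,cc=cv2.connectedComponentsWithStats(ym)
    P=[]
    for i in range(1,k):
        q=atz(c,cc[i],zy)[:2];P.append(q);d=q-ce;print(" yellow",st[i,4],cc[i].round(1),q.round(4),"r",np.hypot(*d).round(4),"ang",np.degrees(np.arctan2(d[1],d[0])).round(1))
    if len(P)==2:
        d=P[0]-P[1];print(" pair ang",np.degrees(np.arctan2(d[1],d[0]))%180,"mid",(P[0]+P[1])/2)
    return c
E
python3 - <<'E'
from ang import *
measure("top",(190,235,168,215));c=measure("side",(305,345,125,170))
o=get_obs();print(R.from_quat(o["tool_rot"]).as_matrix().round(3))
E
```

```text
top red n 66 centre [0.5815 0.178 ] ang 177.55738882060723 len 0.027431995955573975
 yellow 8 [200.6 180.8] [0.5975 0.1915] r 0.0209 ang 40.1
 yellow 29 [215.7 197.4] [0.5681 0.1652] r 0.0185 ang -136.0
 pair ang 41.92036408726936 mid [0.58280576 0.17832646]
side red n 25 centre [0.5805 0.1774] ang 178.1756259463697 len 0.02414242357309527
 yellow 13 [318.4 150.6] [0.5656 0.1644] r 0.0198 ang -139.0
[[ 0.896  0.444  0.   ]
 [ 0.444 -0.896 -0.   ]
 [-0.     0.    -1.   ]]
```

Request:
arm_command(slide=[[5, -3.35, 0], [10, -6.7, 0], [15, -10.05, 0], [20, -13.4, 0], [25, -16.7, 0]], spin=[0, 0, 0, 0, 0], jaw=8.5)

```text
clock: 1.23
eef_pos: [0.3726, -0.1859, 0.204]
tool_rot: [0.974, 0.228, 0.0, 0.0]
ft_force: [0.9, -0.3, -0.1]
grip_width: 0.085
grasp_force: 0.0
```

Request:
arm_command(slide=[[5, -3.35, 0], [10, -6.7, 0], [15, -10.05, 0], [20, -13.4, 0], [25, -16.7, 0]], spin=[0, 0, 0, 0, 0])

```text
clock: 1.85
eef_pos: [0.5226, 0.0751, 0.2039]
tool_rot: [0.974, 0.228, 0.0, 0.0]
ft_force: [1.0, -0.9, 0.0]
grip_width: 0.0851
grasp_force: 0.0
```

Request:
arm_command(slide=[[3, -2, 0], [6, -4, 0], [8, -5.4, 0], [9.5, -6.5, 0], [9.9, -6.7, 0]], spin=[-10, -20, -30, -40, -50])

```text
clock: 2.48
eef_pos: [0.5811, 0.1784, 0.2032]
tool_rot: [0.784, 0.621, -0.0, -0.0]
ft_force: [-0.2, 0.5, -0.2]
grip_width: 0.0851
grasp_force: 0.0
```

Request:
arm_command(slide=[[0, 0, 0], [0, 0, 0], [0, 0, 0], [0, 0, 0], [0, 0, 0]], spin=[-10, -20, -30, -40, -50])

```text
clock: 3.1
eef_pos: [0.5807, 0.1771, 0.2036]
tool_rot: [0.449, 0.894, -0.0, -0.0]
ft_force: [-0.1, -0.0, 0.1]
grip_width: 0.0847
grasp_force: 0.0
```

Request:
arm_command(slide=[[0, 0, 0], [0, 0, 0], [0, 0, 0], [0, 0, 0], [0, 0, 0]], spin=[-5.6, -5.6, -5.6, -5.6, -5.6])

```text
clock: 3.72
eef_pos: [0.5807, 0.1771, 0.2037]
tool_rot: [0.407, 0.913, 0.0, 0.0]
ft_force: [-0.6, 0.4, 0.2]
grip_width: 0.0852
grasp_force: 0.0
```

```bash
python3 - <<'E'
from ang import *
o=get_obs();print(o["clock"],o["eef_pos"],o["joint_pos"].round(3));M=R.from_quat(o["tool_rot"]).as_matrix();print(M.round(3),np.degrees(np.arctan2(M[1,1],M[0,1])))
d=M.T@(np.array([.581,.1777,.098])-o["eef_pos"]);print("to go tool cm",d*100)
measure("side",(305,345,125,170));c=camera("side")
cv2.imwrite("pics/s2.png",cv2.resize(c["pixels"][70:200,230:420,::-1],None,fx=4,fy=4))
E
```

```text
3.725 [0.58073264 0.1771024  0.20371078] [0.296 0.459 0.319 1.431 0.    1.135]
[[-0.668  0.744  0.   ]
 [ 0.744  0.668  0.   ]
 [-0.     0.    -1.   ]] 41.92044991003046
to go tool cm [ 0.02661874  0.05940301 10.57108055]
side red n 27 centre [0.5803 0.1771] ang 178.52263329615593 len 0.0249484990144511
 yellow 13 [318.4 150.6] [0.5656 0.1644] r 0.0195 ang -138.9
```

View pics/s2.png

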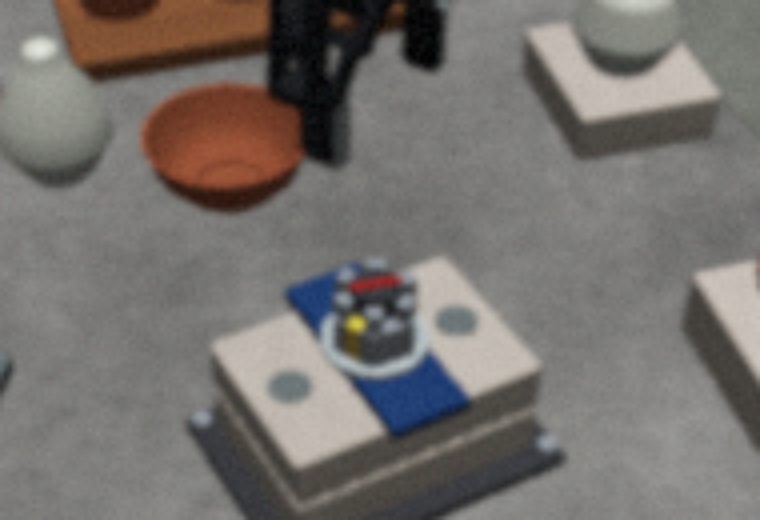

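The open fingers stand either side of the nut's axis. The nut is at about (375,310) in the crop, with one yellow slot at (355,325), and the way down is clear.

Request:
arm_command(slide=[[0, 0, 2.5], [0, 0, 5], [0, 0, 7.5], [0, 0, 9.5], [0, 0, 10.5]], spin=[0, 0, 0, 0, 0])

```text
clock: 4.45
eef_pos: [0.58, 0.1769, 0.0974]
tool_rot: [0.407, 0.913, -0.001, -0.001]
ft_force: [0.7, 0.7, 0.4]
grip_width: 0.0847
grasp_force: 0.0
```

Request:
arm_command(slide=[[0, 0, 0], [0, 0, 0], [0, 0, 0], [0, 0, 0], [0, 0, 0]], spin=[0, 0, 0, 0, 0], jaw=3.5)

```text
clock: 5.08
eef_pos: [0.5824, 0.1775, 0.1015]
tool_rot: [0.407, 0.913, 0.002, 0.002]
ft_force: [0.4, 0.8, 5.6]
grip_width: 0.0349
grasp_force: 2.9
```

Request:
arm_command(slide=[[0, 0, 0], [0, 0, 0], [0, 0, 0], [0, 0, 0], [0, 0, 0]], spin=[0, 0, 0, 0, 0])

```text
clock: 5.7
eef_pos: [0.5824, 0.1776, 0.1015]
tool_rot: [0.407, 0.913, 0.002, 0.002]
ft_force: [-1.1, -0.4, 7.0]
grip_width: 0.0351
grasp_force: 2.9
```

```bash
python3 - <<'E'
from ang import *
a=camera("side")["pixels"][80:180,270:380,::-1];b=camera("top")["pixels"][140:240,150:260,::-1]
cv2.imwrite("pics/g.png",cv2.resize(np.hstack([a,b]),(792,360),interpolation=cv2.INTER_CUBIC))
E
```

```text
(no output)
```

View pics/g.png

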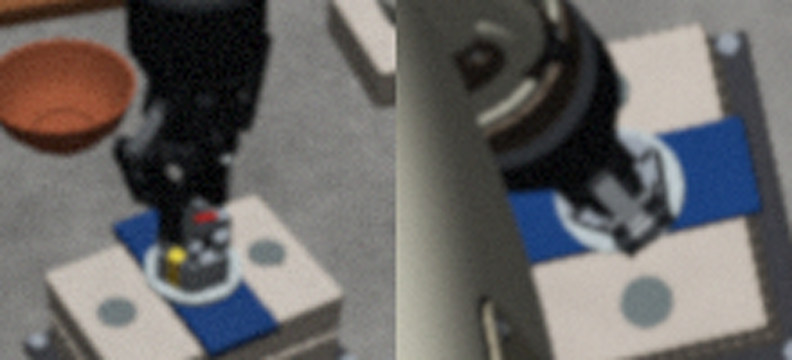

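The side view shows the yellow flat (175,265) uncovered. The fingertips are sitting up in the slots, so they closed too high. I'll back off and measure where the tips really are at a 48 mm opening.

Request:
arm_command(slide=[[0, 0, 0], [0, 0, 0], [0, 0, 0], [0, 0, -1], [0, 0, -2]], spin=[0, 0, 0, 0, 0], jaw=8.5)

```text
clock: 6.42
eef_pos: [0.5808, 0.1771, 0.1194]
tool_rot: [0.407, 0.913, 0.0, 0.0]
ft_force: [-0.1, 0.7, -0.2]
grip_width: 0.0848
grasp_force: 0.0
```

Request:
arm_command(slide=[[0, 0, -2.5], [0, 0, -5], [0, 0, -8.5], [0, 0, -8.5], [0, 0, -8.5]], spin=[0, 0, 0, 0, 0], jaw=4.8)

```text
clock: 7.05
eef_pos: [0.5807, 0.1771, 0.2038]
tool_rot: [0.407, 0.913, 0.0, 0.0]
ft_force: [0.3, 0.5, -0.0]
grip_width: 0.0478
grasp_force: 0.0
```

```bash
python3 - <<'E'
from ang import *
o=get_obs();print(o["clock"],o["eef_pos"],o["grip_width"])
M=R.from_quat(o["tool_rot"]).as_matrix()
print((M.T@(np.array([.581,.1777,.09])-o["eef_pos"])*100).round(2))
c=measure("side",(305,345,125,170))
z=c["range_z"];Rm=cv2.Rodrigues(np.array(c["rvec"],float))[0]
P=[]
for v in range(0,200):
  for u in range(220,420):
    if z[v,u]>0:
      oo,d=ray(c,(u,v));P.append(oo+d*z[v,u])
P=np.array(P);L=(P-o["eef_pos"])@M
k=(abs(L[:,0])<.03)&(abs(L[:,1])<.08)&(P[:,2]>.15)
L=L[k];print(len(L))
for lo in np.arange(-.08,.08,.01):
    s=L[(L[:,1]>=lo)&(L[:,1]<lo+.01)]
    if len(s): print(round(lo,2),len(s),"tool z max",np.sort(s[:,2])[-4:].round(4), "x",s[np.argsort(s[:,2])[-4:],0].round(3))
cv2.imwrite("pics/f.png",cv2.resize(c["pixels"][60:180,250:410,::-1],None,fx=5,fy=5,interpolation=cv2.INTER_CUBIC))
print("tcp px (crop)",(proj(c,o["eef_pos"])-[250,60])*5)
E
```

```text
7.05 [0.5806829  0.17708274 0.20376056] 0.04780502809732043
[ 0.03  0.06 11.38]
side red n 25 centre [0.5805 0.1774] ang 178.1756259463697 len 0.02414242357309527
 yellow 13 [318.4 150.6] [0.5656 0.1644] r 0.0198 ang -139.0
3456
-0.07 252 tool z max [-0.0976 -0.0958 -0.0949 -0.0942] x [ 0.007 -0.01   0.007  0.009]
-0.06 179 tool z max [-0.0795 -0.0792 -0.079  -0.0789] x [ 0.002 -0.009 -0.013  0.009]
-0.05 92 tool z max [-0.0837 -0.0828 -0.0795 -0.0655] x [-0.013 -0.013 -0.013  0.003]
-0.04 1487 tool z max [-0.0318 -0.0317 -0.0316 -0.0316] x [-0.008  0.     0.005 -0.006]
-0.03 676 tool z max [-0.0417 -0.0401 -0.0366 -0.0363] x [-0.012 -0.012 -0.011 -0.011]
-0.02 137 tool z max [-0.099  -0.0988 -0.0981 -0.0979] x [-0.018  0.001  0.003 -0.004]
-0.01 19 tool z max [-0.1305 -0.1297 -0.1083 -0.1048] x [-0.012 -0.019 -0.012 -0.011]
-0.0 65 tool z max [-0.1069 -0.1049 -0.1043 -0.1033] x [-0.011 -0.011 -0.01  -0.011]
0.01 87 tool z max [-0.0932 -0.0929 -0.0926 -0.0898] x [-0.014 -0.006 -0.011 -0.01 ]
0.02 282 tool z max [-0.0326 -0.0325 -0.0322 -0.032 ] x [ 0.003  0.001 -0.003 -0.007]
0.03 18 tool z max [-0.0771 -0.0762 -0.0741 -0.0703] x [-0.012 -0.015 -0.013 -0.012]
0.04 81 tool z max [-0.0808 -0.0808 -0.0798 -0.077 ] x [-0.013 -0.008 -0.012 -0.012]
0.05 67 tool z max [-0.0839 -0.0822 -0.0814 -0.0785] x [-0.012 -0.012 -0.013 -0.013]
0.06 14 tool z max [-0.1171 -0.1147 -0.1117 -0.0998] x [-0.013 -0.013 -0.012 -0.012]
tcp px (crop) [368.12247782 271.67688863]
```

View pics/f.png

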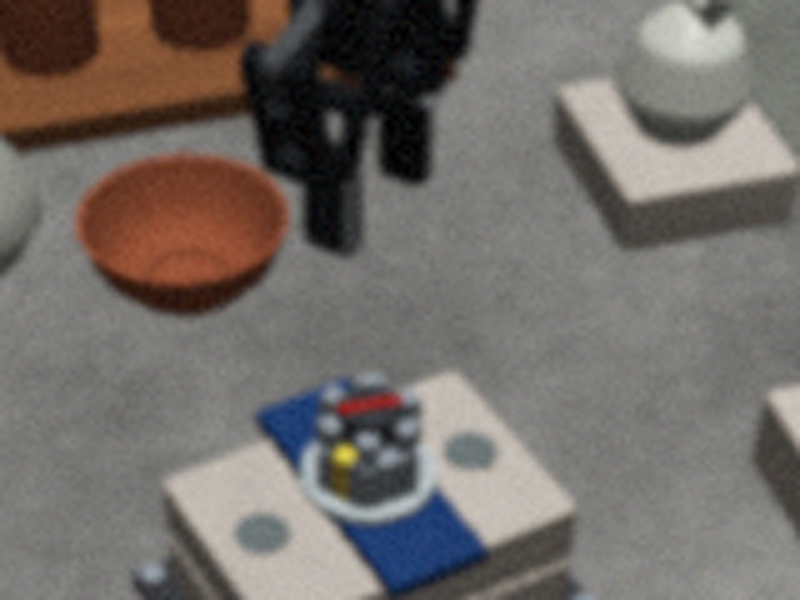

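```bash
python3 - <<'E'
from ang import *
o=get_obs();M=R.from_quat(o["tool_rot"]).as_matrix();e=o["eef_pos"]
for n in("side","top"):
    c=camera(n);z=c["range_z"]
    for px in ([(317,109),(316,106),(331,94),(333,92),(323,141),(335,170)] if n=="side" else [(206,187),(219,203)]):
        oo,d=ray(c,px);p=oo+d*z[px[1],px[0]];print(n,px,p.round(4),((p-e)@M).round(4))
    for s in(-1,1):
      for h in(0,.01,.02,.03): print(s,h,proj(c,e+M@np.array([0,s*.03,-h])).round(1))
E
```

```text
side (317, 109) [0.5579 0.1466 0.2443] [-0.0077 -0.0369 -0.0413]
side (316, 106) [0.5561 0.147  0.2513] [-0.0062 -0.038  -0.0483]
side (331, 94) [0.5998 0.1904 0.24  ] [-0.0031  0.0235 -0.0371]
side (333, 92) [0.6029 0.1874 0.246 ] [-0.0073  0.0238 -0.0431]
side (323, 141) [0.5788 0.1734 0.1349] [-0.0018 -0.0034  0.068 ]
side (335, 170) [0.5916 0.1234 0.09  ] [-0.0475 -0.0271  0.1129]
-1 0 [315.6 122.8]
-1 0.01 [315.6 118.8]
-1 0.02 [315.6 114.8]
-1 0.03 [315.5 110.6]
1 0 [330.9 107. ]
1 0.01 [331. 103.]
1 0.02 [331.1  99. ]
1 0.03 [331.2  94.9]
top (206, 187) [0.5365 0.1309 0.3361] [-0.005  -0.0634 -0.133 ]
top (219, 203) [0.5626 0.1638 0.0958] [ 0.0019 -0.0217  0.1071]
-1 0 [209.3 192.8]
-1 0.01 [207.8 191.4]
-1 0.02 [206.2 190. ]
-1 0.03 [204.7 188.5]
1 0 [183.7 164.6]
1 0.01 [181.9 162.8]
1 0.02 [180.  160.9]
1 0.03 [178. 159.]
```

The measured tips stand about 31 mm behind the reported TCP at a 48 mm opening. The earlier try therefore rested on the prong tops, which fits the readings. I'll go about 30 mm lower, so the tips end near z = 0.10.

Request:
arm_command(slide=[[0, 0, 2.5], [0, 0, 5], [0, 0, 7.5], [0, 0, 9], [0, 0, 10.5]], spin=[0, 0, 0, 0, 0], jaw=8.5)

```text
clock: 7.82
eef_pos: [0.5806, 0.1771, 0.0978]
tool_rot: [0.407, 0.913, -0.0, -0.0]
ft_force: [-0.1, 0.0, 0.4]
grip_width: 0.0854
grasp_force: 0.0
```

Request:
arm_command(slide=[[0.03, 0.05, 1], [0.03, 0.05, 2], [0.03, 0.05, 3], [0.03, 0.05, 3], [0.03, 0.05, 3]], spin=[0, 0, 0, 0, 0])

```text
clock: 8.45
eef_pos: [0.5812, 0.1778, 0.0691]
tool_rot: [0.407, 0.913, 0.0, 0.0]
ft_force: [-0.1, 0.3, -1.0]
grip_width: 0.0848
grasp_force: 0.0
```

Request:
arm_command(slide=[[0, 0, 0], [0, 0, 0], [0, 0, 0], [0, 0, 0], [0, 0, 0]], spin=[0, 0, 0, 0, 0], jaw=4.2)

```text
clock: 9.07
eef_pos: [0.5808, 0.1774, 0.0695]
tool_rot: [0.407, 0.913, -0.0, 0.0]
ft_force: [-3.5, -1.0, 6.2]
grip_width: 0.0449
grasp_force: 64.9
```

Request:
arm_command(slide=[[0, 0, 0], [0, 0, 0], [0, 0, 0], [0, 0, 0], [0, 0, 0]], spin=[6, 14, 23, 32, 40])

```text
clock: 9.7
eef_pos: [0.5816, 0.1777, 0.0695]
tool_rot: [0.696, 0.718, 0.001, 0.001]
ft_force: [1.0, 0.0, 3.8]
grip_width: 0.0443
grasp_force: 64.4
```

Request:
arm_command(slide=[[0, 0, 0], [0, 0, 0], [0, 0, 0], [0, 0, 0], [0, 0, 0]], spin=[2, 4, 4, 4, 4])

```text
clock: 10.32
eef_pos: [0.5817, 0.1777, 0.0695]
tool_rot: [0.72, 0.694, 0.001, 0.0]
ft_force: [0.4, -1.3, 5.1]
grip_width: 0.0449
grasp_force: 64.9
```

Request:
arm_command(slide=[[0, 0, 0], [0, 0, 0], [0, 0, 0], [0, 0, 0], [0, 0, 0]], spin=[0, 0, 0, 0, 0], jaw=8.5)

```text
clock: 10.95
eef_pos: [0.5809, 0.1777, 0.0687]
tool_rot: [0.72, 0.694, -0.0, -0.0]
ft_force: [-0.1, -0.9, 0.7]
grip_width: 0.085
grasp_force: 0.0
```

Request:
arm_command(slide=[[0, 0, -2], [0, 0, -5], [0, 0, -9], [0, 0, -13], [0, 0, -16]], spin=[0, 0, 0, 0, 0])

```text
clock: 11.58
eef_pos: [0.5813, 0.1778, 0.2309]
tool_rot: [0.72, 0.694, 0.001, 0.0]
ft_force: [-0.1, 0.4, 0.0]
grip_width: 0.0853
grasp_force: 0.0
```

```bash
python3 - <<'E'
from ang import *
o=get_obs();M=R.from_quat(o["tool_rot"]).as_matrix();print(o["clock"],np.degrees(np.arctan2(M[1,1],M[0,1])))
measure("side",(305,345,125,170),tag="e1");measure("top",(190,235,168,215),tag="e2")
E
```

```text
11.575 -2.0535119557849373
side red n 26 centre [0.5807 0.1772] ang 177.31615703890617 len 0.02418430823313932
top red n 64 centre [0.5813 0.178 ] ang 178.5107601848778 len 0.027404969261787156
 yellow 9 [208. 178.] [0.6022 0.1791] r 0.0209 ang 3.1
 yellow 24 [206.9 200.8] [0.5624 0.1798] r 0.0189 ang 174.6
 pair ang 179.0631498564827 mid [0.58229535 0.17945369]
```

View pics/e1.png

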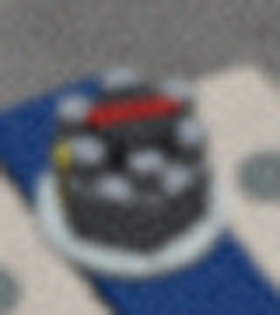

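The red line (90–180, 110) now runs to the yellow slot at (65,155). In the top view the slots read 179.1° and the hole 178.5°, so they line up, and the gripper is clear.

```bash
python3 -c "
from workcell import *
print(job_done())"
```

```text
the job is handed in; nothing more can be done
None
```

I tightened the blue clamp's nut about 44° clockwise, so its yellow slots line up with the cotter hole to within about 1° in the top camera view. I then released it, kept clear of the pinned nut, and handed the job in at about 12 s; the hand-in gave no verdict.

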